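# Unclip the vacuum's crevice nozzle and put it away in its case

## Task

The keyboard is clean, so put the desk vacuum's crevice nozzle away: keep the red release button on the side of its collar pressed in while you draw the nozzle straight off the vacuum, lay it gently, without dropping it, in the long compartment of the open blue accessory case and let go of it, then shut the clear lid all the way. Leave everything else on the desk where it stands.

Things in the scene. Friction and masses are not known exactly. Their poses are not given: they have to be found in the camera images.
- vacuum: black hand vacuum, 290 mm long, lying level in a grey cradle screwed to the desk. Origin: on the desk straight below its front end face; its -x axis points out of the front along the nozzle (which comes off along -x), z up. The body is round, radius 30 mm at the front to 38 mm, its axis 90 mm above the desk. A square inlet spigot, 24 x 24 mm and 32 mm long, is hidden in the nozzle's collar.
- socket (a point): point on the vacuum's axis at its front end face, 90 mm above the desk: the foot of the spigot, and 26.5 mm from the nozzle's origin while the nozzle is clipped on. With the button out a tooth of the button hooks behind a rib of the spigot, and the nozzle gives less than 1 mm. With it pressed, the nozzle is free once drawn 35 mm along the vacuum's -x.
- nozzle: dark grey crevice nozzle, 146 mm long, about 0.11 kg. Box-shaped collar 46 mm long (x), 48 wide (y), 44 high (z), then a tube 34 mm wide, tapering from 30 to 16 mm high, to the tip at -x. Origin: in the middle of the collar's width and height, 26 mm from its rear end (+x). Its axes start parallel to the vacuum's. Red release button on the collar's -y side at the origin's x and height.
- nozzle_tip (a point): middle of the nozzle's open tip, 120 mm from the nozzle's origin along its -x axis.
- release_button (a joint): travel of the red button into the collar, m: 0 out, 5 mm proud of the collar's -y side; 0.005 flush; stop 0.006; the clip lets go from 0.0035. Spring 2 N at 0, 6 N flush. 26 mm long (nozzle's x), 18 mm high. Squeezing the collar across its width, a finger on the button and one on the opposite wall, presses it (53 mm over all with it out, 48 mm flush).
- button_face (a point): middle of the button's outer face.
- case: blue accessory case, 160 mm (x) by 256 mm (y), 60 mm high, walls and floor 5 mm, fixed. Origin: centre of its underside, z up. A partition 4 mm thick and 45 mm high at y = 71 mm parts a short compartment at +y, which holds a spare brush, from the long one at -y, 150 mm (x) by 192 mm (y) inside. The lid is hinged on the +x rim.
- case_bay (a point): centre of the floor (top side) of the long compartment, 5 mm above the desk, at y = -27 mm in the case's frame.
- case_lid (a joint): angle of the clear lid with blue frame, rad: 0 shut on the rim; 1.57 upright; 1.95 its stop, leaning back away from the case. Starts between 1.65 and 1.9. Stiff hinge (0.17 N m of friction): the lid stays where it is left and must be pushed down all the way, with 3 N at the free edge.
- lid_hinge (a point): middle of the lid's hinge line, which runs along the case's y axis, 60.5 mm above the desk on the case's +x rim. The lid is a plate 160 mm from hinge to free edge, 256 mm wide, 5 to 6 mm thick; the hinge line is at its inner face.
- lid_edge (a point): middle of the lid's free edge, at its outer face (uppermost when shut).
- cup: white cup, 70 mm across, 75 mm high, standing on the saucer; the origin is the centre of its underside. Leave it alone.
- saucer: white saucer, 136 mm across; origin: centre of its underside. Leave it alone.
- calculator: white desk calculator, 150 by 100 by 23 mm; origin: centre of its underside. Leave it alone.
- stapler: red stapler, 150 mm long (x), 36 mm wide, 65 mm high; origin: centre of its underside. Leave it alone.
- highlighter: dark green highlighter with a red cap, 122 mm long (x), 18 mm thick; origin: near its middle, on the underside. Leave it alone.
- notebook: spiral notebook, 110 by 150 by 12 mm, with a pen on it; origin: centre of its underside. Leave it alone.
Mind the look-alikes: they are no part of the job. There is more than one size of the nozzle; the one meant has the size given above.

How it is judged:
On the way, in this order (a step that is already met when the one before it is completed fails the run):
1. with the release button held in, the nozzle is drawn at least 15 mm off the vacuum along its axis (x of nozzle in the frame of vacuum below -0.0415 m and value of joint release_button above 0.003 m), for 0.1 s.
2. the nozzle lies in the long compartment of the open case, collar and tip below the rim, and is let go (x of nozzle in the frame of case between -0.075 and 0.075 m and y of nozzle in the frame of case between -0.123 and 0.069 m and z of each of nozzle, nozzle_tip in the frame of case below 0.045 m and x of nozzle_tip in the frame of case between -0.075 and 0.075 m and y of nozzle_tip in the frame of case between -0.123 and 0.069 m and contact force between nozzle and the fingers below 0.3 N and value of joint case_lid above 0.7 rad and linear speed of nozzle below 0.03 m/s), for 0.2 s.
At the end, for the whole second after the job is handed in: The nozzle is at rest in the long compartment (middle of its collar and tip between its walls, less than 45 mm above the desk), the lid is shut within 0.06 rad, and cup, saucer, calculator, stapler, highlighter and notebook are within 30 mm of where they began (x of nozzle in the frame of case between -0.075 and 0.075 m and y of nozzle in the frame of case between -0.123 and 0.069 m and z of each of nozzle, nozzle_tip in the frame of case below 0.045 m and x of nozzle_tip in the frame of case between -0.075 and 0.075 m and y of nozzle_tip in the frame of case between -0.123 and 0.069 m and value of joint case_lid below 0.06 rad and linear speed of nozzle below 0.02 m/s and velocity of joint case_lid between -0.05 and 0.05 rad/s and distance of each of cup, saucer, calculator, stapler, highlighter, notebook from where it was at the start of the episode below 0.03 m); the robot touches nothing.
It fails at once if the nozzle is dropped or thrown: it moves faster than 0.6 m/s while no finger touches it (linear speed of nozzle above 0.6 m/s and contact force between nozzle and the fingers below 0.3 N).
It fails at once if a bystander (cup, saucer, calculator, stapler, highlighter, notebook) is pushed more than 30 mm away (distance of any of cup, saucer, calculator, stapler, highlighter, notebook from where it was at the start of the episode above 0.03 m).
It fails at once if the cup or the stapler is tipped over (angle between any of cup, stapler's own z axis and vertical above 0.4 rad).
It also fails if it takes over 64 s, if anything falls off the work surface, if the arm or the gripper's body presses on something with over 40 N, if the wrist force passes 120 N, or if a joint passes its speed limit or range.

## Robot

A 6-joint arm with a two-finger parallel gripper is mounted at the origin on the work surface. World frame = base frame: x ahead of the robot, y to its left, z up, the work surface at z = 0. Lengths are in m, angles in rad, forces in N, time in s.
With the tool pointing down it reaches from about 0.375 to 0.975 m from the base axis. Payload 3.8 kg.
Tool frame: the origin (TCP) lies on the centre line of the jaws, within the pads' length; the fingertips stand 14 mm ahead of it and the grasp point (between the pads) lies 5 mm behind it; z points along the fingers, y is the line along which they close (so a half turn about z gives the same grasp; the last joint's range is limited). The gripper opens to 85 mm and grips with 20 to 120 N. Pads are 22 mm wide; open, the fingers measure 114 mm over their backs; the gripper's body (76 mm by 85 mm) begins 54 mm behind the grasp point. The pads swing forward as they close: fully open they stand 13 mm farther back than shut.
Start: joints at [1.24, 0.264, 1.604, -0, 1.274, -0.037], TCP at [0.195, 0.646, 0.245] pointing down, gripper open.
Joint ranges: [-2.63, 2.63], [-0.94, 2.18], [0.31, 2.57], [-1.31, 4.45], [0, 2.66], [-2.55, 2.55]. Speed limits (rad/s): [2.57, 2.57, 3.14, 3.14, 3.14, 3.14].

## Interface

Orientations are given as a rotation vector (axis times angle).
In Python, from workcell import bot, eyes, spot_in gives the robot as it stands.
- The arm moves only by the tool carry_out, never from a script. Its argument "series" is text: rows parted by semicolons, each of 4 numbers parted by spaces: the shift along the world's x, y, z in m, then the turn about the world's z in degrees. In form: tx ty tz roll; .... A call has 1 to 20 rows; each row shifts and turns the commanded pose from where the row before left it; what a row does not reach is not made up. A row lasts 1/8 s, in which the tool goes at most 62.5 mm and 10.7 degrees, less where a joint would pass 70% of its speed; a pose out of reach is approached as far as the arm can. A call is refused whole if a number of a shift passes 0.0625 or a number of a turn 10.7, either way. A call with a gripper value outside its range is refused whole. "jaw" is the gripper command: -1 is shut, 1 is fully open, values between are in proportion, set as the call begins (left out, the last holds). The fingers move at their own pace and stop on an object; "grip_force" is the grip in N (left out, the last holds). Time passes only in rows, so rows that do not move let the fingers close. It gives the time, the measured TCP pose, the force, the opening and the grip force at its end, in the units of the state.
- bot.read_state(): the state, without advancing time (a new reading comes with each control period).
- eyes.read_camera(name): name is "side" or "top" or "wrist"; returns (picture, depth): 400x640x3 uint8, blue, green, red; 400x640 float32, m along the optical axis (not along the pixel's ray), 0 where there is no reading.
- eyes.get_calibration(name): a dict with "K" (3x3 intrinsics, pixels), "distortion" ([k1, k2, p1, p2, k3] as OpenCV has them; the pictures are not rectified), "position" and "rotation" of the camera in the world; the wrist camera has in their place "T_tool_cam" (4x4, takes a point from camera to tool coordinates, whose origin is the TCP and whose axes are the flange's). Camera axes: x right, y down, z forward; pixel columns grow to the right and rows downward; lengths in m; the calibration is good to about 2 mm. A picture is of the moment at which its call begins: read the wrist's pose just before it. get_calibration takes no time and is no camera call.
- bot.finish_job(): hands the job in; it is judged then, once.
Trained networks look in the newest picture that a camera, given by its name, has taken for a name from the list of things; names that differ only in an ending like _2 or _b are one class to them, and where a whole thing is asked for, a point or a joint stands for the part that bears it (a point fixed in the world has none). Each returns a list of dicts, best first, with "score" (0 to 1); they miss things now and then, are a little off and sometimes report something else, mostly with a low value. They report only what shows in the picture. A call takes as long as a camera call. They do not tell look-alikes from the thing itself.
- spot_in(camera, target): "rect" ([centre column, centre row, width, height] in pixels, round what is visible of it).
The state is a dict: "time": time; "q": joint angles; "joint_vel": joint speeds; "joint_torque": joint torques, N m; "tool_pos": TCP position; "tcp_rot": TCP orientation; "wrist_force": force on the tool from outside, world axes, zero at the start; "torque": the same for the moment, N m; "width": opening from 0.0 (shut) to 1.0 (fully open); "grip_force": force on a finger pad.
Only numpy, scipy, OpenCV 4.12 (cv2) and the standard library are available. Lean on these libraries where they do the work, as an engineer would, in place of code of your own. Each camera call takes 0.05 s, during which the arm holds its last target. There are 200 camera calls.

## Working session

There is one attempt and no reset: what is moved stays moved. The work goes in short steps, Python scripts to look and compute and a tool call to move; the robot and the scene stay as the last step left them, time stands still between calls to the robot, and variables do not carry over. Pictures are saved under pics/ and viewed, at most 10 in all, crops included, and the job is handed in when it is done.

Besides the shell and the picture viewer there is one more tool, called after "Emit:" as a command line: name --argument value ..., lists and objects as JSON in quotes. carry_out: Moves the arm, as the interface text tells. Its arguments: {"type":"object","properties":{"series":{"type":"string"},"jaw":{"type":"number"},"grip_force":{"type":"number"}},"required":["series"]}

```bash
mkdir -p pics
cat > h.py <<'E'
import numpy as np, cv2, json
from workcell import bot, eyes, spot_in
from scipy.spatial.transform import Rotation as R
def pose(name):
    c=eyes.get_calibration(name)
    if name=='wrist':
        s=bot.read_state(); T=np.eye(4); T[:3,:3]=R.from_rotvec(s['tcp_rot']).as_matrix(); T[:3,3]=s['tool_pos']
        return c, T@np.array(c['T_tool_cam'])
    T=np.eye(4); r=np.array(c['rotation']); T[:3,:3]=r if r.shape==(3,3) else R.from_rotvec(r).as_matrix(); T[:3,3]=c['position']; return c,T
def shot(name):
    c,T=pose(name); im,d=eyes.read_camera(name); return im,d,c,T
def cloud(d,c,T):
    h,w=d.shape; v,u=np.mgrid[0:h,0:w]
    p=cv2.undistortPoints(np.stack([u,v],-1).reshape(-1,1,2).astype(np.float32),np.array(c['K']),np.array(c['distortion'])).reshape(h,w,2)
    P=np.concatenate([p*d[...,None],d[...,None]],-1)@T[:3,:3].T+T[:3,3]
    P[d==0]=np.nan; return P
E
python3 - <<'E'
from h import *
for n in ['top','side']:
    im,d,c,T=shot(n); cv2.imwrite(f'pics/{n}0.png',im); np.savez(f'{n}0.npz',im=im,P=cloud(d,c,T))
    print(n,T.round(2).tolist())
    P=cloud(d,c,T)
    for t in ['vacuum','nozzle','release_button','case','case_lid','cup','saucer','calculator','stapler','highlighter','notebook']:
        for r in spot_in(n,t)[:3]:
            x,y=map(int,r['rect'][:2]); print(n,t,round(r['score'],2),np.round(r['rect']).astype(int).tolist(),P[min(y,399),min(x,639)].round(3))
E
```

```text
top [[0.01, -0.99, 0.14, 0.34], [-1.0, -0.0, 0.02, 0.09], [-0.02, -0.14, -0.99, 1.33], [0.0, 0.0, 0.0, 1.0]]
top vacuum 0.95 [266, 138, 98, 85] [0.664 0.278 0.125]
top vacuum 0.33 [497, 188, 47, 108] [ 0.534 -0.311  0.143]
top nozzle 0.85 [327, 181, 52, 44] [0.558 0.117 0.102]
top nozzle 0.66 [161, 177, 57, 69] [0.575 0.58  0.045]
top release_button 0.16 [366, 111, 26, 42] [0.775 0.009 0.009]
top case 0.64 [470, 187, 110, 109] [ 0.559 -0.278  0.006]
top case 0.39 [211, 255, 59, 47] [0.365 0.438 0.013]
top case_lid 0.93 [498, 188, 51, 104] [ 0.531 -0.31   0.146]
top case_lid 0.38 [266, 139, 94, 86] [0.661 0.278 0.126]
top cup 0.88 [366, 114, 24, 41] [0.768 0.009 0.011]
top cup 0.26 [490, 297, 22, 55] [ 0.257 -0.309  0.059]
top saucer 0.9 [366, 118, 50, 43] [0.754 0.009 0.009]
top saucer 0.4 [366, 111, 23, 40] [0.775 0.009 0.009]
top calculator 0.83 [275, 279, 46, 65] [0.302 0.262 0.012]
top calculator 0.56 [468, 186, 114, 105] [ 0.559 -0.275  0.008]
top stapler 0.86 [489, 296, 21, 57] [ 0.259 -0.307  0.05 ]
top highlighter 0.8 [351, 253, 18, 44] [0.374 0.055 0.017]
top notebook 0.67 [
[... 681 characters left out ...]
3]
side case 0.28 [390, 213, 43, 32] [ 0.72  -0.006  0.046]
side case_lid 0.63 [429, 299, 116, 62] [ 0.531 -0.312  0.143]
side cup 0.64 [393, 206, 25, 32] [ 0.722 -0.006  0.077]
side cup 0.21 [428, 298, 114, 64] [ 0.526 -0.311  0.151]
side cup 0.19 [335, 386, 60, 27] [ 0.261 -0.316  0.059]
side saucer 0.93 [392, 212, 39, 31] [nan nan nan]
side calculator 0.56 [229, 229, 58, 44] [0.289 0.249 0.017]
side stapler 0.79 [335, 386, 58, 29] [ 0.262 -0.317  0.06 ]
side stapler 0.68 [429, 297, 112, 61] [ 0.528 -0.312  0.15 ]
side stapler 0.38 [392, 205, 24, 35] [ 0.721 -0.003  0.079]
side highlighter 0.58 [284, 258, 44, 10] [0.369 0.058 0.017]
side notebook 0.61 [224, 187, 42, 39] [0.359 0.432 0.013]
```

View pics/top0.png

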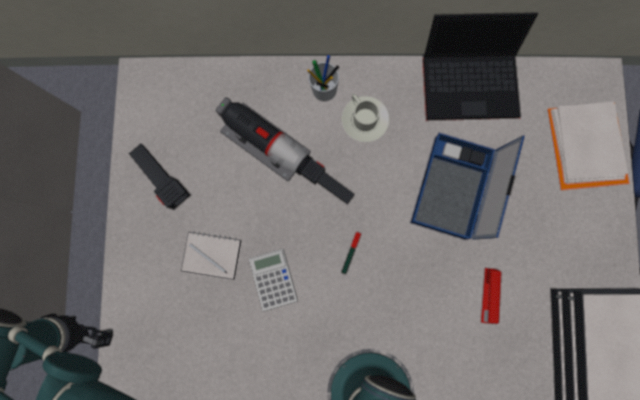

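View pics/side0.png

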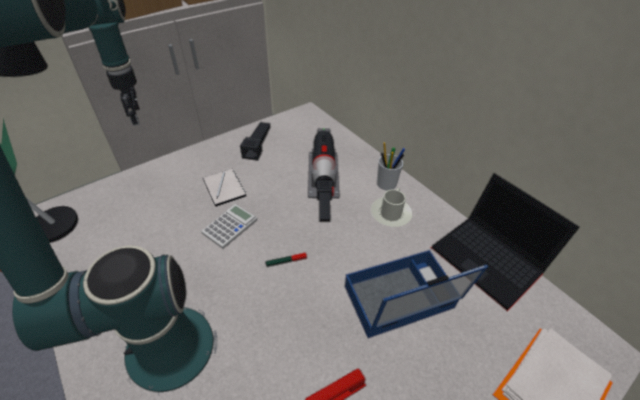

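Run:
```python
from h import *
z=np.load('top0.npz'); P=z['P']; im=z['im']
def rect(x0,x1,y0,y1,z0,z1,lab):
    m=(P[...,0]>x0)&(P[...,0]<x1)&(P[...,1]>y0)&(P[...,1]<y1)&(P[...,2]>z0)&(P[...,2]<z1)
    q=P[m]
    if len(q)<10: print(lab,len(q));return
    r=cv2.minAreaRect((q[:,:2]*1000).astype(np.float32)); print(lab,len(q),np.round(r[0]),np.round(r[1]),round(r[2],1),'z',np.percentile(q[:,2],[5,50,95]).round(3), 'corners',np.round(cv2.boxPoints(r)).astype(int).tolist())
    return q
q=rect(.3,.9,.05,.45,.06,.14,'vac+noz')
c=q[:,:2].mean(0); u=np.linalg.svd(q[:,:2]-c,full_matrices=False)[2][0]; u*=np.sign(u[0]); print(c,u,np.degrees(np.arctan2(u[1],u[0])))
s=(q[:,:2]-c)@u; w=(q[:,:2]-c)@[-u[1],u[0]]
for a in np.arange(s.min(),s.max(),.012):
    k=(s>=a)&(s<a+.012)
    if k.any(): print((c+u*(a+.006)).round(3),k.sum(),'w',np.percentile(w[k],[3,97]).round(3),'z',np.nanmax(q[k,2]).round(3))
q=rect(.3,.8,-.6,-.05,.05,.3,'case+lid hi')
rect(.3,.8,-.6,-.05,-.003,.3,'case all')
rect(.4,.75,.48,.7,.02,.2,'spare')
q=rect(.3,.8,-.6,-.05,.065,.3,'lid')
r=rect(.3,.8,-.6,-.05,.052,.064,'rim')
np.save('lid.npy',q)
for lo in np.arange(.06,.24,.02):
    k=(q[:,2]>lo)&(q[:,2]<lo+.02)
    if k.sum()>5: print(lo.round(2),k.sum(),np.polyfit(q[k,1],q[k,0],1).round(3) , q[k].min(0).round(3),q[k].max(0).round(3))
```

```text
vac+noz 4375 [675. 239.] [391. 339.] 6.6 z [0.078 0.114 0.129] corners [[462, 385], [501, 48], [889, 93], [850, 430]]
[0.67315026 0.22980574] [0.68060233 0.73265303] 47.10927054930473
[0.513 0.058] 54 w [-0.011  0.016] z 0.101
[0.522 0.067] 63 w [-0.015  0.018] z 0.102
[0.53  0.075] 64 w [-0.013  0.019] z 0.103
[0.538 0.084] 64 w [-0.012  0.02 ] z 0.105
[0.546 0.093] 64 w [-0.01   0.022] z 0.105
[0.554 0.102] 62 w [-0.009  0.024] z 0.104
[0.562 0.111] 66 w [-0.008  0.026] z 0.108
[0.571 0.119] 63 w [-0.006  0.027] z 0.108
[0.579 0.128] 97 w [-0.01   0.035] z 0.114
[0.587 0.137] 95 w [-0.015  0.037] z 0.119
[0.595 0.146] 97 w [-0.013  0.038] z 0.117
[0.603 0.155] 96 w [-0.009  0.04 ] z 0.117
[0.611 0.163] 103 w [-0.006  0.046] z 0.124
[0.62  0.172] 111 w [-0.007  0.049] z 0.125
[0.628 0.181] 124 w [-0.007  0.056] z 0.128
[0.636 0.19 ] 136 w [-0.009  0.059] z 0.131
[0.644 0.199] 131 w [-0.008  0.061] z 0.131
[0.652 0.207] 134 w [-0.008  0.064] z 0.133
[0.66  0.216] 145 w [-0.006  0.07 ] z 0.132
[0.669 0.225] 137 w [-0.013  0.067] z 0.131
[0.677 0.234] 211 w [-0.207  0.067] z 0.132
[0.6
[... 1225 characters left out ...]
.063] corners [[299, -114], [301, -343], [698, -339], [696, -109]]
0.06 193 [-1.544  0.072] [ 0.408 -0.342  0.065] [ 0.689 -0.133  0.08 ]
0.08 255 [-3.147 -0.426] [ 0.409 -0.341  0.08 ] [ 0.649 -0.265  0.1  ]
0.1 265 [-3.187 -0.444] [ 0.408 -0.342  0.1  ] [ 0.65  -0.266  0.12 ]
0.12 275 [-3.235 -0.464] [ 0.407 -0.344  0.12 ] [ 0.65  -0.269  0.14 ]
0.14 290 [-3.267 -0.48 ] [ 0.406 -0.346  0.14 ] [ 0.65 -0.27  0.16]
0.16 307 [-3.298 -0.495] [ 0.405 -0.348  0.16 ] [ 0.65  -0.272  0.18 ]
0.18 336 [-3.318 -0.508] [ 0.406 -0.352  0.18 ] [ 0.65  -0.274  0.2  ]
0.2 419 [-3.27  -0.503] [ 0.405 -0.357  0.2  ] [ 0.649 -0.276  0.22 ]
0.22 173 [-3.184 -0.477] [ 0.407 -0.354  0.22 ] [ 0.647 -0.277  0.231]
```

The nozzle candidates in the top picture are (327,181), clipped to the vacuum, and (161,177), lying loose. The loose one is about 200 x 72 mm, while the clipped one matches 146 mm and has its collar top at 0.112, so the clipped one is meant. The red button is on its upper-right side, near (320,165). The case is at about (465,187), with its lid leaning back to the right. Next I fit the axes and make an enlarged crop.

Run:
```python
from h import *
z=np.load('top0.npz'); P=z['P']; im=z['im']
cv2.imwrite('pics/crop1.png',cv2.resize(im[120:220,260:380],None,fx=5,fy=5,interpolation=cv2.INTER_CUBIC))
s=bot.read_state(); print(s['tcp_rot'],s['tool_pos'],R.from_rotvec(s['tcp_rot']).as_matrix().round(2).tolist())
rows,cols=np.mgrid[0:400,0:640]
box=(cols>215)&(cols<360)&(rows>90)&(rows<210)&~((cols>300)&(rows<130))
hi=P[box&(P[...,2]>.095)]
# tube
def fit(q,l):
    vx,vy,x0,y0=cv2.fitLine((q[:,:2]*1000).astype(np.float32),cv2.DIST_HUBER,0,.01,.01).ravel(); 
    a=np.degrees(np.arctan2(vy,vx)); print(l,len(q),a%180,x0,y0); return np.array([x0,y0])/1000,np.array([vx,vy])*np.sign(vx)
c0,_=fit(hi[(hi[:,1]<.12)],'tube')
fit(hi[(hi[:,1]>.18)&(hi[:,2]>.122)],'body')
c,u=fit(hi,'all')
t=(hi[:,:2]-c)@u; w=(hi[:,:2]-c)@[-u[1],u[0]]
for a in np.arange(t.min(),t.min()+.2,.006):
    k=(t>=a)&(t<a+.006)
    if k.any(): print(((a-t.min())*1000).round(),(c+u*a).round(3),k.sum(),(np.percentile(w[k],[3,97])*1000).round(0),hi[k,2].max().round(3))
# case: blue
hsv=cv2.cvtColor(im,cv2.COLOR_BGR2HSV); blue=(hsv[...,0]>100)&(hsv[...,0]<125)&(hsv[...,1]>120)&(cols>400)&(cols<530)&(rows>120)&(rows<250)
q=P[blue&(P[...,2]>.052)&(P[...,2]<.066)]; r=cv2.minAreaRect((q[:,:2]*1000).astype(np.float32)); print(r,len(q),cv2.boxPoints(r).round().tolist())
```

```text
[ 4.59824221e-01  3.10774485e+00 -1.89799920e-05] [0.19548363 0.64606955 0.24528718] [[-0.96, 0.29, 0.0], [0.29, 0.96, -0.0], [-0.0, -0.0, -1.0]]
tube 356 46.181183 539.07166 90.36546
body 1147 54.0936 674.848 283.9145
all 3540 54.932877 638.4622 235.55147
0.0 [0.511 0.054] 18 [-16.  15.] 0.101
6.0 [0.514 0.059] 19 [-15.  15.] 0.101
12.0 [0.518 0.064] 28 [-15.  15.] 0.102
18.0 [0.521 0.069] 24 [-16.  16.] 0.1
24.0 [0.525 0.074] 26 [-15.  14.] 0.103
30.0 [0.528 0.078] 21 [-17.  14.] 0.102
36.0 [0.532 0.083] 25 [-15.  15.] 0.105
42.0 [0.535 0.088] 30 [-16.  15.] 0.103
48.0 [0.539 0.093] 27 [-16.  15.] 0.105
54.0 [0.542 0.098] 29 [-16.  15.] 0.103
60.0 [0.545 0.103] 28 [-16.  13.] 0.104
66.0 [0.549 0.108] 30 [-17.  14.] 0.105
72.0 [0.552 0.113] 28 [-15.  15.] 0.107
78.0 [0.556 0.118] 30 [-18.  15.] 0.108
84.0 [0.559 0.123] 35 [-17.  15.] 0.108
90.0 [0.563 0.128] 26 [-17.  14.] 0.107
96.0 [0.566 0.133] 44 [-22.  18.] 0.113
102.0 [0.57  0.137] 45 [-25.  21.] 0.114
108.0 [0.573 0.142] 46 [-29.  21.] 0.119
114.0 [0.576 0.147] 43 [-29.  21.] 0.118
120.0 [0.58  0.152] 52 [-28.  21.] 0.117
126.0 [0.583 0.157] 43 [-30.  21.] 0.116
132.0 [0.587 0.162] 44 [-24.  21.] 0.117
138.0 [0.59  0.167] 40 [-22.  20.] 0.117
144.0 [0.594 0.172] 53 [-26.  24.] 0.123
150.0 [0.597 0.177] 47 [-27.  24.] 0.124
156.0 [0.601 0.182] 53 [-28.  25.] 0.123
162.0 [0.604 0.187] 54 [-29.  26.] 0.125
168.0 [0.607 0.191] 60 [-29.  27.] 0.127
174.0 [0.611 0.196] 54 [-31.  30.] 0.128
180.0 [0.614 0.201] 71 [-34.  32.] 0.13
186.0 [0.618 0.206] 69 [-35.  33.] 0.131
192.0 [0.621 0.211] 59 [-34.  34.] 0.131
198.0 [0.625 0.216] 63 [-33.  32.] 0.13
((553.0884399414062, -223.326904296875), (161.02259826660156, 252.49830627441406), 73.28578186035156) 427 [[409.0, -264.0], [651.0, -337.0], [697.0, -183.0], [455.0, -110.0]]
```

View pics/crop1.png

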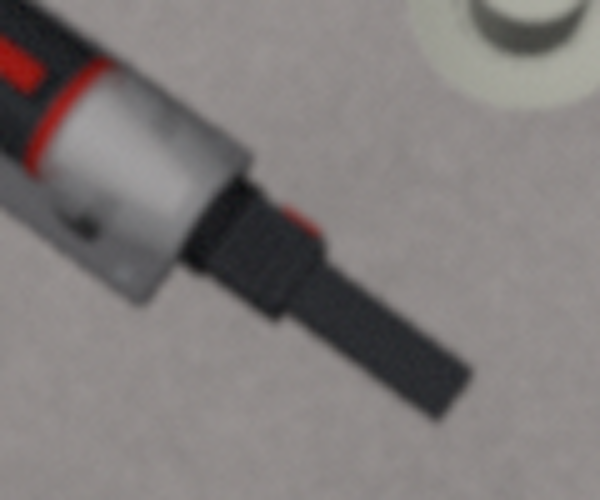

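The crop shows the nozzle clipped to the vacuum, with its red button at crop (300,222) on the -y side, so this is the nozzle meant. I'll move above it and look with the wrist camera.

Emit:
carry_out --series "0.0275 -0.0353 0 -7.73;0.0275 -0.0353 0 -7.73;0.0275 -0.0353 0 -7.73;0.0275 -0.0353 0 -7.73;0.0275 -0.0353 0 -7.73;0.0275 -0.0353 0 -7.73;0.0275 -0.0353 0 -7.73;0.0275 -0.0353 0 -7.73;0.0275 -0.0353 0 -7.73;0.0275 -0.0353 0 -7.73;0.0275 -0.0353 0 -7.73;0.0275 -0.0353 0 -7.73;0.0275 -0.0353 0 -7.73;0.0275 -0.0353 0 -7.73;0 0 0 0;0 0 0 0" --jaw 1 --grip_force 60

```text
time: 3.2
tool_pos: [0.5802, 0.152, 0.2452]
tcp_rot: [-2.786, -1.449, 0.001]
wrist_force: [-0.1, -0.6, -0.3]
width: 1.001
grip_force: 0.0
```

```bash
cat > near.py <<'E'
from h import *
s=bot.read_state(); M=R.from_rotvec(s['tcp_rot']).as_matrix(); print(s['tool_pos'].round(4) if hasattr(s['tool_pos'],'round') else s['tool_pos'],np.degrees(np.arctan2(M[1,1],M[0,1])),M[2,2],np.round(s['q'],2))
im,d,c,T=shot('wrist'); P=cloud(d,c,T); np.savez('w.npz',im=im,P=P)
cv2.imwrite('pics/w1.png',im)
o=np.array([.580,.152]); a=np.radians(55); u=np.array([np.cos(a),np.sin(a)]); n=np.array([-u[1],u[0]])
t=(P[...,:2]-o)@u; w=(P[...,:2]-o)@n; z=P[...,2]
m=(z>.09)&(z<.125)&(abs(w)<.045)&(t>-.14)&(t<.03)
print(m.sum())
for b in np.arange(-.14,.03,.006):
    k=m&(t>=b)&(t<b+.006)
    if k.sum()>5: print((b*1000).round(),k.sum(),(np.percentile(w[k],[2,98])*1000).round(1),np.percentile(z[k],[50,97]).round(4))
h=cv2.cvtColor(im,cv2.COLOR_BGR2HSV); red=(((h[...,0]<8)|(h[...,0]>172))&(h[...,1]>130)&(z>.07)&(z<.12)&(abs(w)<.05)&(abs(t)<.04))
print('red',red.sum(),np.percentile(t[red],[3,97]) if red.any() else '',np.median(P[red],0))
E
python3 near.py
```

```text
[0.5802 0.152  0.2452] -35.040201044172015 -0.9999996443029051 [0.21 0.12 1.77 0.   1.25 0.83]
5677
-122.0 62 [-14.9  15.7] [0.0954 0.0968]
-116.0 144 [-15.9  16.9] [0.096  0.0972]
-110.0 159 [-15.8  16.7] [0.0965 0.0977]
-104.0 155 [-15.7  16.6] [0.097  0.0982]
-98.0 161 [-16.5  16.3] [0.0976 0.0989]
-92.0 163 [-16.3  16.4] [0.0982 0.0993]
-86.0 165 [-16.4  16.3] [0.0986 0.0996]
-80.0 169 [-16.   16.1] [0.0989 0.1003]
-74.0 173 [-16.2  16. ] [0.0996 0.1006]
-68.0 178 [-16.7  15.9] [0.1    0.1012]
-62.0 181 [-17.1  15.8] [0.1005 0.1019]
-56.0 190 [-16.2  15.7] [0.1009 0.1021]
-50.0 182 [-16.9  15.6] [0.1015 0.1028]
-44.0 188 [-16.8  15.4] [0.1019 0.1033]
-38.0 194 [-17.7  15.3] [0.1023 0.1037]
-32.0 202 [-17.5  15.2] [0.103  0.1041]
-26.0 177 [-17.4  15. ] [0.1035 0.1048]
-20.0 234 [-23.4  21. ] [0.1109 0.1123]
-14.0 345 [-29.   21.1] [0.111  0.1124]
-8.0 331 [-28.9  20.8] [0.1112 0.1126]
-2.0 366 [-28.8  21.6] [0.1116 0.1134]
4.0 373 [-29.5  21.4] [0.1117 0.113 ]
10.0 378 [-28.8  21.3] [0.1116 0.1132]
16.0 336 [-24.4  21.3] [0.1121 0.1137]
22.0 339 [-25.2  21.1] [0.112 0.119]
28.0 132 [-28.9  24.7] [0.1166 0.121 ]
red 94 [-0.01033095  0.01321373] [0.60379603 0.13632644 0.09827394]
```

View pics/w1.png

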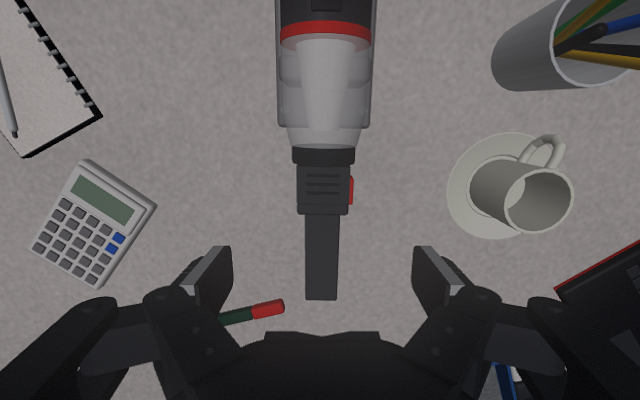

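The wrist view shows the collar at (325,190) with its button at (351,190), square to the jaws. Turning 0.9° and shifting 1.7 mm aligns it. I'll descend and squeeze.

Emit:
carry_out --series "0.0017 0 0 -0.9;0 0 -0.03 0;0 0 -0.03 0;0 0 -0.03 0;0 0 -0.025 0;0 0 -0.02 0;0 0 -0.01 0;0 0 -0.01 0;0 0 0 0;0 0 0 0"

```text
time: 4.5
tool_pos: [0.5828, 0.152, 0.0911]
tcp_rot: [2.798, 1.427, 0.002]
wrist_force: [0.1, 0.1, 0.1]
width: 1.003
grip_force: 0.0
```

Emit:
carry_out --series "0 0 0 0;0 0 0 0;0 0 0 0;0 0 0 0;0 0 0 0;0 0 0 0;0 0 0 0;0 0 0 0;0 0 0 0;0 0 0 0" --jaw -1 --grip_force 60

```text
time: 5.75
tool_pos: [0.5822, 0.152, 0.0911]
tcp_rot: [-2.798, -1.427, -0.0]
wrist_force: [-2.5, -0.0, 5.8]
width: 0.557
grip_force: 62.1
```

The opening is 47 mm, so the button is pressed flush. I'll draw the nozzle straight off, then lift it.

Emit:
carry_out --series "-0.0059 -0.0081 0 0;-0.0059 -0.0081 0 0;-0.0059 -0.0081 0 0;-0.0059 -0.0081 0 0;-0.0059 -0.0081 0 0;-0.0059 -0.0081 0 0;0 0 0 0"

```text
time: 6.62
tool_pos: [0.546, 0.1025, 0.09]
tcp_rot: [-2.799, -1.426, 0.001]
wrist_force: [0.2, 0.9, -2.4]
width: 0.555
grip_force: 61.8
```

Emit:
carry_out --series "0 0 0.03 0;0 0 0.03 0;0 0 0.03 0;0.003 -0.02 0 -8.85;0.003 -0.02 0 -8.85;0.003 -0.02 0 -8.85;0.003 -0.02 0 -8.85;0.003 -0.02 0 -8.85;0.003 -0.02 0 -8.85;0.003 -0.02 0 -8.85;0.003 -0.02 0 -8.85;0.001 -0.034 0 0;0.001 -0.034 0 0;0 -0.034 0 0;0 -0.034 0 0;0 -0.02 0 0;0 -0.0155 0 0;0 0 0 0;0 0 0 0"

```text
time: 9.0
tool_pos: [0.5728, -0.2274, 0.1802]
tcp_rot: [-3.108, 0.457, 0.0]
wrist_force: [0.2, 1.1, -1.4]
width: 0.553
grip_force: 62.0
```

Run:
```python
from h import *
s=bot.read_state(); M=R.from_rotvec(s['tcp_rot']).as_matrix(); print(s['tool_pos'],np.degrees(np.arctan2(M[1,1],M[0,1])),np.round(s['q'],2),s['width'])
im,d,c,T=shot('wrist'); im2,d2,c2,T2=shot('top')
cv2.imwrite('pics/w2.png',np.vstack([cv2.resize(im,(480,300)),cv2.resize(im2[110:260,380:540],(320,300),interpolation=cv2.INTER_CUBIC) if 0 else cv2.copyMakeBorder(cv2.resize(im2[110:260,380:540],(320,300)),0,0,0,160,cv2.BORDER_CONSTANT)]))
P=cloud(d,c,T); o=np.array([.553,-.223]); cy=np.array([.958,-.287]); cx=np.array([-.287,-.958])
for nm,P,im in(('wrist',P,im),('top',cloud(d2,c2,T2),im2)):
    h=cv2.cvtColor(im,cv2.COLOR_BGR2HSV); X=(P[...,:2]-o)@cx; Y=(P[...,:2]-o)@cy; Z=P[...,2]
    b=(h[...,0]>100)&(h[...,0]<128)&(h[...,1]>110)
    rim=b&(Z>.055)&(Z<.064)&(abs(X)<.1)&(abs(Y)<.15)
    print(nm,rim.sum())
    if rim.sum()>50:
        print('X',np.percentile(X[rim],[1,99]),'Y',np.percentile(Y[rim],[1,99]))
        for lo in np.arange(-.12,.13,.04):
            k=rim&(abs(Y-lo)<.02)&(X<-.05)
            if k.sum()>5: print('  -x wall',lo.round(2),np.percentile(X[k],[5,95]).round(4))
    k=(abs(Y)<.06)&(X>.05)&(Z>.08)&(X<.16)
    if k.sum()>100: 
        f=np.polyfit(Z[k],X[k],1); print('lid X vs Z',f,'angle',np.pi/2+np.arctan(f[0]),Z[k].max(),X[k].max())
```

```text
[ 0.57278695 -0.22738213  0.18017211] -106.72854300364693 [-0.42  0.2   1.8   0.    1.14  1.44] 0.5525689097910089
wrist 3426
X [-0.07883684  0.08141569] Y [-0.03189267  0.131019  ]
  -x wall -0.04 [-0.0788 -0.0757]
  -x wall 0.0 [-0.0792 -0.0756]
  -x wall 0.04 [-0.0787 -0.0752]
  -x wall 0.08 [-0.0785 -0.0751]
  -x wall 0.12 [-0.0779 -0.0524]
lid X vs Z [-0.11129376  0.10621533] angle 1.4599586873608272 0.2619764204211502 0.10198731542069256
top 203
X [-0.07987331  0.03896222] Y [-0.12571359  0.1263884 ]
  -x wall -0.12 [-0.0794 -0.0542]
  -x wall -0.08 [-0.0797 -0.0767]
  -x wall -0.04 [-0.0788 -0.076 ]
  -x wall 0.0 [-0.0799 -0.0757]
  -x wall 0.04 [-0.0776 -0.0756]
  -x wall 0.08 [-0.0797 -0.0748]
  -x wall 0.12 [-0.0791 -0.0558]
lid X vs Z [-0.09296409  0.10446375] angle 1.47809866307603 0.559199398971126 0.10116831208732269
```

View pics/w2.png

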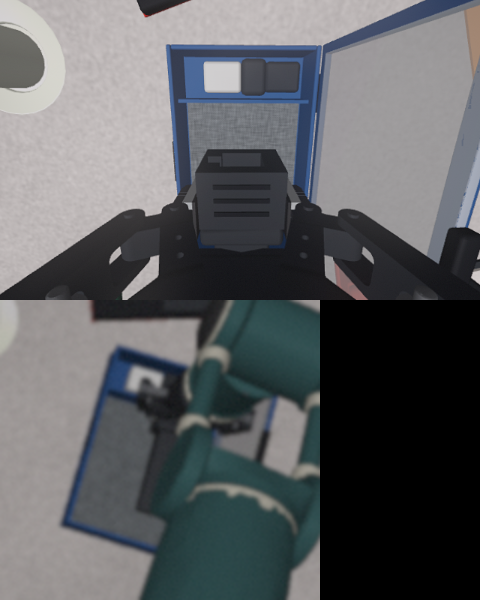

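The nozzle is centred over the long compartment and parallel to its walls, with the collar at about (243,200) in the wrist view. I'll lower it.

Emit:
carry_out --series "0 0 -0.02 0;0 0 -0.025 0;0 0 -0.025 0;0 0 -0.025 0;0 0 -0.02 0;0 0 -0.015 0;0 0 -0.01 0;0 0 -0.006 0;0 0 -0.002 0;0 0 -0.001 0;0 0 0 0"

```text
time: 10.48
tool_pos: [0.5732, -0.2284, 0.0319]
tcp_rot: [3.108, -0.458, 0.002]
wrist_force: [-0.5, 0.4, -0.5]
width: 0.552
grip_force: 62.0
```

Emit:
carry_out --series "0 0 -0.001 0;0 0 -0.001 0;0 0 -0.001 0;0 0 -0.001 0;0 0 0 0"

```text
time: 11.1
tool_pos: [0.5731, -0.2284, 0.0294]
tcp_rot: [3.108, -0.458, 0.0]
wrist_force: [-4.9, 2.1, 11.0]
width: 0.555
grip_force: 63.6
```

It rests on the floor with 11 N. I'll release.

Emit:
carry_out --series "0 0 0.001 0;0 0 0 0;0 0 0 0;0 0 0 0;0 0 0 0;0 0 0 0;0 0 0 0;0 0 0 0" --jaw 1

```text
time: 12.1
tool_pos: [0.5728, -0.2282, 0.0283]
tcp_rot: [-3.108, 0.458, 0.0]
wrist_force: [-0.3, -1.0, -0.3]
width: 1.0
grip_force: 0.0
```

Emit:
carry_out --series "0 0 0.01 0;0 0 0.02 0;0 0 0.03 0;0 0 0.04 0;0 0 0.05 0;0 0 0.05 0;0 0 0.05 0;0 0 0.03 0;0 0 0 0"

```text
time: 13.22
tool_pos: [0.5745, -0.229, 0.3143]
tcp_rot: [3.106, -0.457, 0.014]
wrist_force: [0.2, 0.0, -0.1]
width: 1.002
grip_force: 0.0
```

Run:
```python
from h import *
s=bot.read_state(); print(s['tool_pos'],np.round(s['q'],2),s['width'])
im,d,c,T=shot('wrist'); im2,d2,c2,T2=shot('side'); cv2.imwrite('pics/w3.png',np.vstack([cv2.resize(im,(480,300)),cv2.resize(im2[180:360,300:588],(480,300))]))
o=np.array([.553,-.223]); cy=np.array([.958,-.287]); cx=np.array([-.287,-.958])
P=cloud(d,c,T); h=cv2.cvtColor(im,cv2.COLOR_BGR2HSV); X=(P[...,:2]-o)@cx; Y=(P[...,:2]-o)@cy; Z=P[...,2]
m=(abs(X)<.06)&(Y>-.12)&(Y<.06)&(Z>.015)&(Z<.06)
print('noz',m.sum(),[np.percentile(v[m],[2,50,98]).round(3) for v in (X,Y,Z)])
P=cloud(d2,c2,T2); X=(P[...,:2]-o)@cx; Y=(P[...,:2]-o)@cy; Z=P[...,2]
k=(abs(Y)<.1)&(X>.05)&(Z>.08)&(X<.2)&(Z<.25); f=np.polyfit(Z[k],X[k],1); print(k.sum(),f,np.pi/2+np.arctan(f[0]),Z[k].max(),np.percentile(X[k],[1,99]))
```

```text
[ 0.57450629 -0.2289887   0.31434706] [-0.42  0.12  1.65  0.    1.36  1.44] 1.0016271670996255
noz 3782 [array([-0.052, -0.004,  0.046]), array([-0.12 , -0.033,  0.047]), array([0.019, 0.041, 0.057])]
1928 [0.07703658 0.08054514] 1.647681054457836 0.2296074866574761 [0.086331   0.10004013]
```

View pics/w3.png

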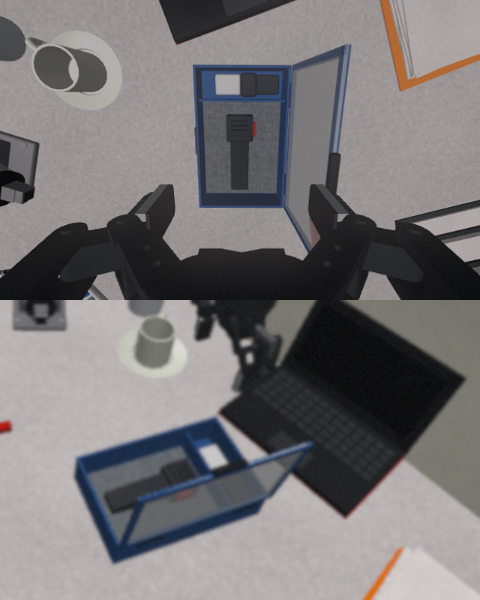

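The nozzle lies in the long compartment, at wrist view (240,155), and has been let go. The lid leans at about 1.65 rad with its outer face at case X≈0.10. I'll go behind it with the jaws shut, off-centre to miss the black latch.

Emit:
carry_out --series "-0.0281 -0.0309 0 0;-0.0281 -0.0309 0 0;-0.0281 -0.0309 0 0;-0.0281 -0.0309 0 0;0 0 0 0;0 0 0 0;0 0 -0.025 0;0 0 -0.025 0;0 0 -0.025 0;0 0 -0.025 0;0 0 0 0;0 0 0 0" --jaw -1

```text
time: 14.82
tool_pos: [0.4612, -0.3514, 0.2088]
tcp_rot: [3.108, -0.456, 0.001]
wrist_force: [0.2, -0.6, 0.3]
width: -0.001
grip_force: 0.0
```

Run:
```python
import numpy as np
cx=np.array([-.287,-.958]); h=.015; r=.14; H=np.array([.08,.0605])
p=np.array([.15,.214]); 
for th in np.r_[1.65,1.5,1.35,1.2,1.05,.9,.75,.6,.45,.3,.15,.05,0]:
    q=H+r*np.array([-np.cos(th),np.sin(th)])+.006*np.array([np.sin(th),np.cos(th)])+[h,.014]
    dd=q-p; w=cx*dd[0]; print(th,q.round(4),'row %.4f %.4f %.4f'%(w[0],w[1],dd[1])); p=q
```

```text
1.65 [0.1121 0.2136] row 0.0109 0.0363 -0.0004
1.5 [0.0911 0.2146] row 0.0060 0.0201 0.0010
1.35 [0.0702 0.2124] row 0.0060 0.0200 -0.0022
1.2 [0.0499 0.2072] row 0.0058 0.0195 -0.0053
1.05 [0.0305 0.1989] row 0.0055 0.0185 -0.0082
0.9 [0.0127 0.1879] row 0.0051 0.0171 -0.0110
0.75 [-0.0033  0.1743] row 0.0046 0.0153 -0.0136
0.6 [-0.0172  0.1585] row 0.0040 0.0132 -0.0158
0.45 [-0.0285  0.1408] row 0.0032 0.0108 -0.0177
0.3 [-0.037   0.1216] row 0.0024 0.0082 -0.0192
0.15 [-0.0425  0.1014] row 0.0016 0.0053 -0.0203
0.05 [-0.0445  0.0875] row 0.0006 0.0019 -0.0139
0.0 [-0.045   0.0805] row 0.0001 0.0005 -0.0070
```

Emit:
carry_out --series "0.005 0.016 0.004 0;0.006 0.02 0 0;0.003 0.01 0 0;0.003 0.01 0.001 0;0.003 0.01 -0.001 0;0.003 0.01 -0.001 0;0.003 0.01 -0.0025 0;0.003 0.0095 -0.003 0;0.003 0.0095 -0.004 0;0.003 0.009 -0.004 0;0.0025 0.0085 -0.0055 0;0.0025 0.0085 -0.0055 0;0.0023 0.0077 -0.007 0;0.0023 0.0077 -0.007 0;0.002 0.0066 -0.008 0;0.002 0.0066 -0.008 0"

```text
time: 16.82
tool_pos: [0.5091, -0.1917, 0.1561]
tcp_rot: [-3.108, 0.458, 0.0]
wrist_force: [-0.0, -0.6, 1.1]
width: 0.002
grip_force: 0.4
```

```bash
cat > lid.py <<'E'
from h import *
s=bot.read_state(); o=np.array([.553,-.223]); cy=np.array([.958,-.287]); cx=np.array([-.287,-.958])
p=np.array(s['tool_pos']); print(p.round(4),'X',(p[:2]-o)@cx,'Y',(p[:2]-o)@cy,s['wrist_force'])
for n in ('side','top'):
    im,d,c,T=shot(n); P=cloud(d,c,T); X=(P[...,:2]-o)@cx; Y=(P[...,:2]-o)@cy; Z=P[...,2]
    for a,b in ((.03,.12),(-.12,-.09)):
        k=(Y>a)&(Y<b)&(X>-.09)&(X<.085)&(Z>.064)&(Z<.23)
        if k.sum()>30: f=np.polyfit(X[k],Z[k],1); print(n,a,k.sum(),'angle',-np.arctan(f[0]),Z[k].max(),np.median(Z[k]))
E
python3 lid.py
```

```text
[ 0.5091 -0.1917  0.1561] X -0.017338950586657225 Y -0.051053976450310824 [-0.03805225 -0.61121401  1.06008689]
side 0.03 2079 angle 0.6295371483059244 0.1617116141687831 0.11171503913316327
side -0.12 813 angle 0.6256036672105159 0.1602604751171538 0.11220955705912616
top 0.03 399 angle 0.6014215878594863 0.1620080978474685 0.1478204786222841
top -0.12 163 angle 0.6196553556295229 0.1609713332990017 0.14472935214429739
```

Tracking is exact, with the lid at 0.62 rad. I'll continue down and then press gently.

Emit:
carry_out --series "0.0016 0.0054 -0.009 0;0.0016 0.0054 -0.009 0;0.0012 0.0041 -0.0096 0;0.0012 0.0041 -0.0096 0;0.0008 0.0026 -0.01 0;0.0008 0.0026 -0.01 0;0.0006 0.0019 -0.01 0;0 0 -0.004 0;0 0 -0.004 0;0 0 0 0"

```text
time: 18.18
tool_pos: [0.5167, -0.1662, 0.0814]
tcp_rot: [-3.108, 0.458, 0.0]
wrist_force: [0.1, -0.5, -0.8]
width: -0.003
grip_force: 0.0
```

Emit:
carry_out --series "0 0 -0.001 0;0 0 -0.001 0;0 0 0 0"

```text
time: 18.55
tool_pos: [0.517, -0.1662, 0.0797]
tcp_rot: [3.108, -0.458, 0.001]
wrist_force: [0.7, -0.3, -0.5]
width: 0.001
grip_force: 0.1
```

Emit:
carry_out --series "0 0 -0.001 0;0 0 -0.001 0;0 0 0 0"

```text
time: 18.92
tool_pos: [0.5171, -0.1663, 0.0794]
tcp_rot: [3.108, -0.458, 0.0]
wrist_force: [-4.3, 1.2, 11.8]
width: -0.0
grip_force: 5.7
```

```bash
python3 lid.py
```

```text
[ 0.5171 -0.1663  0.0794] X -0.044033798913990015 Y -0.0507195743478023 [-4.27458623  1.19964449 11.7530505 ]
side 0.03 1599 angle 0.000874130621040636 0.0714047340215348 0.06621998147782282
side -0.12 608 angle 0.013283540620785572 0.21646160000417825 0.06634321863140602
top 0.03 436 angle -0.0005580790576979917 0.07246982034305915 0.06654533261783047
top -0.12 115 angle 0.0327263488521138 0.07181476624468619 0.06641998992633513
```

The lid is down flat at 66 mm and takes 12 N. I'll retract and check.

Emit:
carry_out --series "0 0 0.01 0;0 0 0.03 0;0 0 0.04 0;0 0 0.04 0;0 0 0.04 0;-0.02 0.04 0.03 0;-0.02 0.04 0 0;-0.02 0.04 0 0;0 0 0 0;0 0 0 0;0 0 0 0"

```text
time: 20.4
tool_pos: [0.4572, -0.0469, 0.2676]
tcp_rot: [3.108, -0.459, 0.0]
wrist_force: [-0.2, -0.5, -0.7]
width: 0.003
grip_force: 0.0
```

```bash
python3 lid.py
python3 - <<'E'
from h import *
im,d,c,T=shot('top'); im2,*_=shot('side'); cv2.imwrite('pics/end.png',np.vstack([im[80:330,130:530],im2[130:400,150:550]]))
E
```

```text
[ 0.4572 -0.0469  0.2676] X -0.14124645743356573 Y -0.14229144329339183 [-0.18672384 -0.47865458 -0.6726401 ]
side 0.03 1610 angle 0.0002550258437525867 0.07098618080088881 0.06620389531568627
side -0.12 626 angle -0.006272502783861628 0.07178672493808347 0.06640642961559107
top 0.03 1194 angle -0.0007900724010649766 0.07366262451115935 0.06634631493426713
top -0.12 213 angle -0.000731628460282901 0.07383809711936928 0.06623893324540853
```

View pics/end.png

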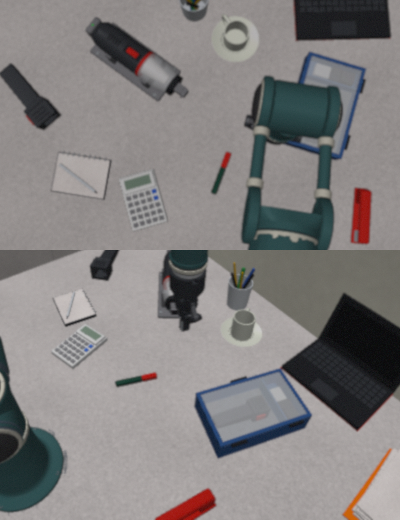

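The lid is shut with the nozzle visible inside, at (240,408) in the lower half, the bystanders are in place, and the arm is clear.

```bash
python3 -c "
from workcell import bot
print(bot.finish_job())"
```

```text
the job is handed in; nothing more can be done
None
```

The nozzle was drawn off with its button held in and laid in the long compartment, the lid is shut flat, nothing else on the desk was moved, and the job is handed in (no verdict was returned).

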